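# Wedge the rocking stirrer

### The job

The white magnetic stirrer rocks because its foot under the red dot is too short. Without grasping or lifting anything, first press down on the corner with the red dot to feel it rock and let it come back up, then gently push the orange wedge along the table, thin edge first, under that foot until it is just snug and the stirrer stays level. Finally press firmly on the red dot again to prove that the stirrer no longer rocks, and take the hand away, leaving the wedge in place and the purple pipette tip box, tape roll and marker alone.

Things in the scene. Friction and masses are not known exactly. Their poses are not given: they have to be found in the camera images.
- stirrer: white box-shaped magnetic stirrer, loose, about 2.4 kg, 180 (x) x 170 (y) x 62 mm high, underside 16 mm up, on four round rubber feet of 24 mm diameter at x = +-68, y = +-66 mm. Origin on the table under its centre, z up; -x: front with two black knobs, +y: left side. Rests level on three feet; slides if pushed sideways with over about 12 N
- dot (a point): red round sticker, 17 mm diameter, flat on the stirrer's top at its front left corner (stirrer x = -74, y = +69 mm, 62 mm above the table), above the short foot. About 2 to 5 N down here rocks the corner down until the short foot stands on the table; released, it comes back up level
- foot_place (a point): point straight below the centre of the short foot, in the plane of the stirrer's other three feet (on the table while the stirrer is level); axes as the stirrer's. The short foot's underside is 4 to 8 mm above this point (differs from run to run, not measured)
- wedge: orange plastic wedge, loose, 80 g, 48 mm wide, lying to the stirrer's left, thin edge towards the short foot. Origin on its underside where ramp meets heel, z up. Ramp 75 mm long, falling evenly from 14 mm high at y = 0 to 1.5 mm at the thin edge, y = -75. Heel: block 26 mm high, y = 0 to 12 mm. It slides with under 1 N until the ramp meets the foot; 3 to 8 N is snug, much more lifts the corner
- wedge_tip (a point): middle of the wedge's thin edge, on its underside
- wedge_heel (a point): middle of the flat back of the wedge's heel (48 mm wide, 26 mm high), 13 mm above its underside; push here, towards the wedge's -y
- tip_box: purple pipette tip box with clear lid, loose, 92 x 122 x 78 mm, origin under its centre; leave it alone
- tape: roll of beige tape lying flat, loose, 104 mm diameter, 25 mm high, origin under its centre; leave it alone
- marker: marker pen with red cap, loose, lying along its y axis, 135 mm long, 17 mm thick, origin under its centre; leave it alone
There are look-alikes about, which are no part of the job. Of the things like the wedge, leave any that is blue, green or grey; of the rest the smaller one is meant.

How it is judged:
By the outcome, as a careful person would: the job done as asked, in the order asked, and still so for the second after the job is handed in, with the robot touching nothing.
It also fails if it takes over 58 s, if anything falls off the work surface, if the arm or the gripper's body presses on something with over 40 N, if the wrist force passes 120 N, or if a joint passes its speed limit or range.

### The arm

A 6-joint arm with a two-finger parallel gripper is mounted at the origin on a cart in front of the work surface, level with it; the furniture and walls round the work are solid. World frame = base frame: x ahead of the robot, y to its left, z up, the work surface at z = 0. Lengths are in m, angles in rad, forces in N, time in s.
With the tool pointing down it reaches from about 0.25 to 0.8 m from the base axis. Payload 3.9 kg.
Tool frame: the origin (TCP) lies midway between the tips of the shut fingers; the grasp point (between the pads) lies 19 mm behind it (bot.pinch_z is the distance from the TCP to the grasp point, in m); y points along the fingers, x is the direction in which the jaws open and shut, and the axes are right-handed (so a half turn about y gives the same grasp; the last joint's range is limited). The gripper opens to 85 mm and grips with 20 to 120 N. Pads are 22 mm wide; open, the fingers measure 114 mm over their backs; the gripper's body (76 mm by 85 mm) begins 54 mm behind the grasp point. The pads swing forward as they close: fully open they stand 13 mm farther back than shut.
Start: joints at [-1.117, 0.26, -0.138, 1.173, 0, 1.571], TCP at [0.23, -0.472, 0.231] pointing down, gripper open.
Joint ranges: [-2.78, 2.78], [-0.83, 1.72], [-1.28, 1.37], [-1.9, 2.12], [-1.57, 1.48], [-3.14, 3.14]. Speed limits (rad/s): [2.57, 2.57, 3.14, 3.14, 3.14, 3.14].

### API

Orientations are given as a unit quaternion [x, y, z, w].
In Python, from rig import bot gives the robot as it stands.
- The arm moves only by the tool drive_tool, never from a script. Its arguments are lists of equal length, an entry for each row: "linear": the shift along the tool's x, y, z in cm, a list of three; "dr": the turn, a rotation vector about the tool's x, y, z in rad, a list of three. A call has 1 to 8 rows; each row is the pose to reach, as a shift and turn from the pose commanded when the call began, along the tool's axes at that moment; what a row does not reach only later rows make up. A row lasts 1/8 s, in which the tool goes at most 62.5 mm and 10.7 degrees, less where a joint would pass 70% of its speed; a pose out of reach is approached as far as the arm can. A call with a gripper value outside its range is refused whole. "gripper" is the finger opening in cm, from 0 to 8.54, set as the call begins (left out, the last holds). The fingers move at their own pace and stop on an object; the grip force is fixed at half the most. Time passes only in rows, so rows that repeat a pose let the fingers close. It gives the time, the measured TCP pose, the force and the opening at its end, in the units of the state.
- bot.get_state(): the state, without advancing time (a new reading comes with each control period).
- bot.get_image(name): name is "side" or "top"; returns a dict with "image" (480x640x3 uint8, red, green, blue), "fx", "fy", "cx", "cy" (pixels), "k1" (the pictures are not rectified: a ray, as slopes to the right and down, at radius r is drawn at 1 + k1 r^2 times it, then the intrinsics apply), "pose" (4x4, takes a point from camera to world coordinates). Camera axes: x right, y up, looking along -z (the intrinsics and any distortion apply to the point x, -y, -z); pixel columns grow to the right and rows downward; lengths in m; the calibration is good to about 2 mm. A picture is of the moment at which its call begins. There is no depth.
- bot.close_job(): hands the job in, once; it reports no verdict.
The state is a dict: "time_s": time; "qpos": joint angles; "qd": joint speeds; "joint_torque": joint torques, N m; "tcp_pos": TCP position; "ee_rot": TCP orientation; "contact_force": force on the tool from outside, world axes, zero at the start; "moment": the same for the moment, N m; "gripper_width": finger opening in m.
Only numpy, scipy, OpenCV 4.12 (cv2) and the standard library are available. Lean on these libraries where they do the work, as an engineer would, in place of code of your own. Each camera call takes 0.05 s, during which the arm holds its last target.

## Working session

There is one attempt and no reset: what is moved stays moved. The work goes in short steps, Python scripts to look and compute and a tool call to move; the robot and the scene stay as the last step left them, time stands still between calls to the robot, and variables do not carry over. Pictures are saved under pics/ and viewed, and the job is handed in when it is done.

Besides the shell and the picture viewer there is one more tool, called after ">>>" as a command line: name --argument value ..., lists and objects as JSON in quotes. drive_tool: Moves the arm, as the interface text tells. Its arguments: {"type":"object","properties":{"linear":{"type":"array","items":{"type":"array","items":{"type":"number"}}},"dr":{"type":"array","items":{"type":"array","items":{"type":"number"}}},"gripper":{"type":"number"}},"required":["linear","dr"]}

```bash
mkdir -p pics; python3 - <<'E'
from rig import bot
import cv2,json
s=bot.get_state(); print(s)
for n in("side","top"):
    d=bot.get_image(n); cv2.imwrite(f"pics/{n}0.png",d["image"][:,:,::-1]); print(n,[d[k] for k in("fx","fy","cx","cy","k1")],d["pose"])
E
```

```text
{'time_s': 0.0, 'qpos': array([-1.11701471e+00,  2.60697378e-01, -1.39396280e-01,  1.17269889e+00,
        3.70476401e-06,  1.57081343e+00]), 'qd': array([-0.00121705,  0.00221828, -0.00102769, -0.00040673, -0.00039444,
        0.0011959 ]), 'joint_torque': array([ 3.32758254e-04, -4.05681682e+01,  2.53920025e+01,  1.89423031e-02,
        1.98906478e-04,  3.84029150e-06]), 'tcp_pos': array([ 0.22983971, -0.4712433 ,  0.23044761]), 'ee_rot': array([-0.5992812 ,  0.37531348, -0.37411781,  0.60003142]), 'contact_force': array([-1.02325768, -0.2845482 , -0.25844146]), 'moment': array([ 0.00958825, -0.09204149, -0.03352741]), 'gripper_width': 0.08518866045273792}
side [514.9279371613375, 514.9279371613375, 322.86264271452785, 243.63364215560418, 0.012795285325698463] [[-0.99943306 -0.0253641   0.02214106  0.582628  ]
 [ 0.03187421 -0.50098397  0.86486941  0.99444969]
 [-0.01084431  0.86508481  0.5015084   0.63934943]
 [ 0.          0.          0.          1.        ]]
top [500.3262055813268, 500.3262055813268, 315.1647445358385, 232.42980893810045, -0.007267799907919511] [[-0.0097684   0.99411534 -0.10788549  0.44649383]
 [-0.99987626 -0.01104108 -0.01120561 -0.01395909]
 [-0.01233084  0.10776268  0.99410017  1.24370014]
 [ 0.          0.          0.          1.        ]]
```

View pics/side0.png

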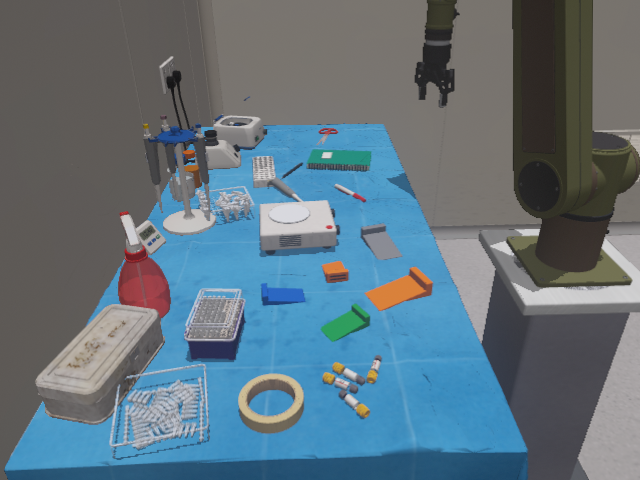

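View pics/top0.png

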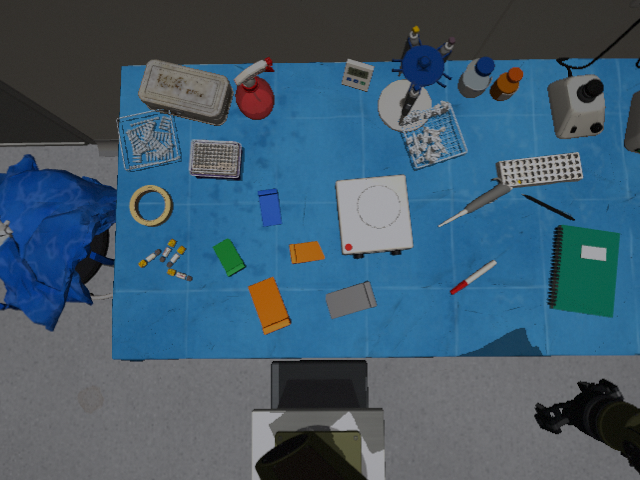

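Candidates (top image): small orange wedge (307,252), large orange wedge (268,305), blue (269,207), green (229,257), grey (351,300). The description says the smaller of the non-blue/green/grey ones, so I choose the one at (307,252). It lies left of the red dot at (348,247). Next I'll crop it and measure.

```bash
cat > h.py <<'E'
from rig import bot
import cv2,numpy as np
def K(d): return np.array([[d["fx"],0,d["cx"]],[0,d["fy"],d["cy"]],[0,0,1.]]),np.array([d["k1"],0,0,0,0])
def ray(d,uv):
    k,D=K(d); p=cv2.undistortPoints(np.array([[uv]],float),k,D)[0,0]
    T=np.array(d["pose"]); return T[:3,3],T[:3,:3]@np.array([p[0],-p[1],-1.])
def plane(d,uv,z):
    o,v=ray(d,uv); return o+v*(z-o[2])/v[2]
def proj(d,P):
    k,D=K(d); T=np.array(d["pose"]); c=(np.atleast_2d(P)-T[:3,3])@T[:3,:3]*[1,-1,-1]
    return cv2.projectPoints(c,np.zeros(3),np.zeros(3),k,D)[0][:,0]
def tri(a,ua,b,ub):
    o1,v1=ray(a,ua);o2,v2=ray(b,ub); s=np.linalg.lstsq(np.c_[v1,-v2],o2-o1,rcond=None)[0]
    p,q=o1+s[0]*v1,o2+s[1]*v2; return (p+q)/2,np.linalg.norm(p-q)
def blob(im,lo,hi,box):
    h=cv2.cvtColor(im,cv2.COLOR_RGB2HSV); m=cv2.inRange(h,lo,hi)
    z=np.zeros_like(m); x0,y0,x1,y1=box; z[y0:y1,x0:x1]=m[y0:y1,x0:x1]; 
    cs,_=cv2.findContours(z,cv2.RETR_EXTERNAL,cv2.CHAIN_APPROX_NONE)
    return z,max(cs,key=cv2.contourArea)
def red(im,box):
    h=cv2.cvtColor(im,cv2.COLOR_RGB2HSV); m=((h[...,0]<6)|(h[...,0]>172))&(h[...,1]>120)&(h[...,2]>80)
    x0,y0,x1,y1=box; ys,xs=np.nonzero(m[y0:y1,x0:x1]); return (xs.mean()+x0,ys.mean()+y0),len(xs)
E
python3 - <<'E'
from h import *
t=bot.get_image("top");s=bot.get_image("side")
rt,n1=red(t["image"],(335,236,360,256)); rs,n2=red(s["image"],(318,218,338,236))
print(rt,n1,rs,n2,plane(t,rt,.062),plane(s,rs,.062),tri(t,rt,s,rs))
for d,b in((t,(285,236,330,268)),(s,(318,258,355,285))):
    z,c=blob(d["image"],(5,130,60),(22,255,255),b); print(cv2.contourArea(c),cv2.minAreaRect(c)); 
    print(cv2.approxPolyDP(c,2,True)[:,0].tolist())
# stirrer outline
h=cv2.cvtColor(t["image"],cv2.COLOR_RGB2HSV); m=((h[...,1]<60)&(h[...,2]>120)).astype(np.uint8)*255
q=np.zeros_like(m); q[165:262,328:420]=m[165:262,328:420]
c=max(cv2.findContours(q,0,1)[0],key=cv2.contourArea); r=cv2.minAreaRect(c); 
for p in cv2.boxPoints(r): print("st",p,plane(t,p,.062))
a=cv2.resize(t["image"][160:275,270:430],None,fx=5,fy=5,interpolation=2); cv2.imwrite("pics/ct.png",a[:,:,::-1])
a=cv2.resize(s["image"][190:300,250:410],None,fx=5,fy=5,interpolation=2); cv2.imwrite("pics/cs.png",a[:,:,::-1])
E
```

```text
(np.float64(347.9736842105263), np.float64(246.76315789473685)) 38 (np.float64(329.0), np.float64(226.84615384615384)) 13 [ 0.53975664 -0.07795527  0.062     ] [ 0.54009231 -0.07970465  0.062     ] (array([ 0.53992357, -0.07792639,  0.06292507]), np.float64(0.0004800755150330194))
534.5 ((306.34619140625, 251.76925659179688), (19.225383758544922, 32.24903106689453), 82.87498474121094)
[[317, 242], [291, 244], [292, 262], [323, 258]]
202.0 ((334.7999572753906, 267.5999755859375), (12.162237167358398, 23.4759464263916), 81.8698959350586)
[[347, 270], [338, 261], [323, 265], [325, 274]]
st [335.57007 180.41467] [ 0.69985801 -0.05087981  0.062     ]
st [405.7776  173.53159] [ 0.71461385 -0.21967956  0.062     ]
st [412.97296 246.9242 ] [ 0.53771636 -0.2314652   0.062     ]
st [342.76544 253.80728] [ 0.52319725 -0.06537476  0.062     ]
```

View pics/ct.png

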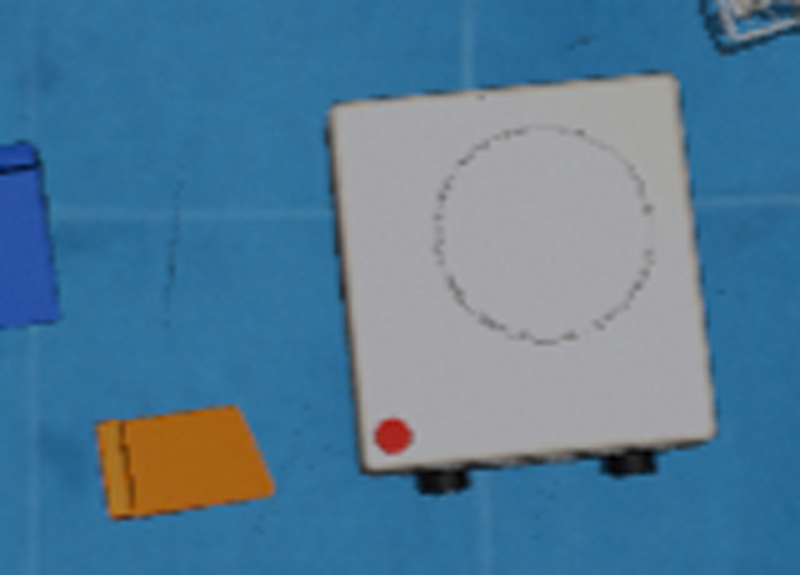

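View pics/cs.png

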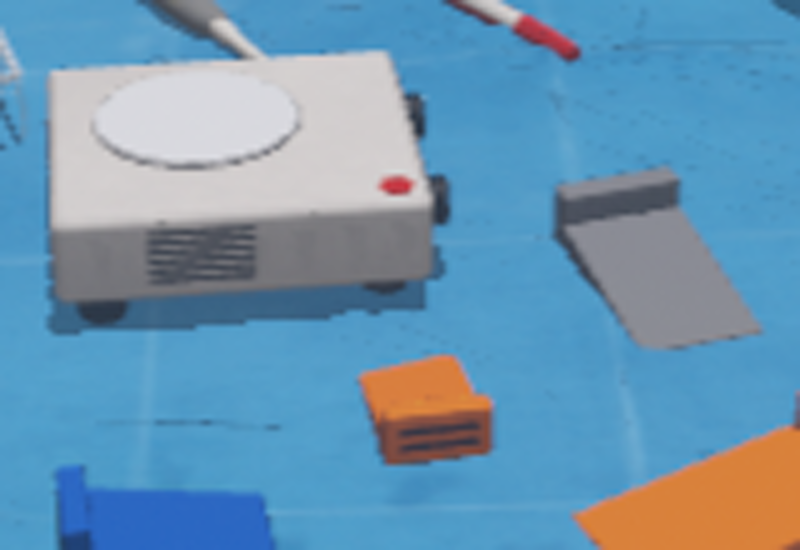

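```bash
python3 - <<'E'
from h import *
t=bot.get_image("top");s=bot.get_image("side")
f=lambda p,o:(p[0]/5+o[0]-.4,p[1]/5+o[1]-.4)
T=lambda p,z:print("top",p,plane(t,f(p,(270,160)),z).round(4))
S=lambda p,z:print("side",p,plane(s,f(p,(250,190)),z).round(4))
T((97,422),.026);T((112,518),.026);T((237,405),.002);T((273,493),.002);T((122,420),.026);T((133,515),.026)
S((360,378),.002);S((450,355),.002);S((385,463),0);S((490,455),0);S((385,415),.026);S((493,398),.026)
for w in((330,100),(680,75),(715,437),(367,472)): T(w,.062)
for w in((50,72),(388,52),(432,215),(52,228)): S(w,.062)
a=cv2.resize(t["image"][230:275,280:340],None,fx=13,fy=13,interpolation=cv2.INTER_NEAREST); cv2.imwrite("pics/ct2.png",a[:,:,::-1])
a=cv2.resize(s["image"][250:290,310:370],None,fx=13,fy=13,interpolation=cv2.INTER_NEAREST); cv2.imwrite("pics/cs2.png",a[:,:,::-1])
E
```

```text
top (97, 422) [0.5509 0.064  0.026 ]
top (112, 518) [0.504  0.0569 0.026 ]
top (237, 405) [ 0.5607 -0.0043  0.002 ]
top (273, 493) [ 0.5167 -0.0218  0.002 ]
top (122, 420) [0.5518 0.0518 0.026 ]
top (133, 515) [0.5053 0.0466 0.026 ]
side (360, 378) [ 0.5605 -0.0059  0.002 ]
side (450, 355) [ 0.518  -0.0238  0.002 ]
side (385, 463) [0.5516 0.0608 0.    ]
side (490, 455) [0.5052 0.0567 0.    ]
side (385, 415) [0.5515 0.0621 0.026 ]
side (493, 398) [0.5038 0.0509 0.026 ]
top (330, 100) [ 0.7018 -0.051   0.062 ]
top (680, 75) [ 0.712  -0.2192  0.062 ]
top (715, 437) [ 0.5375 -0.2306  0.062 ]
top (367, 472) [ 0.5227 -0.0659  0.062 ]
side (50, 72) [ 0.714  -0.2137  0.062 ]
side (388, 52) [ 0.5385 -0.2283  0.062 ]
side (432, 215) [ 0.5251 -0.0507  0.062 ]
side (52, 228) [ 0.7007 -0.0473  0.062 ]
```

View pics/ct2.png

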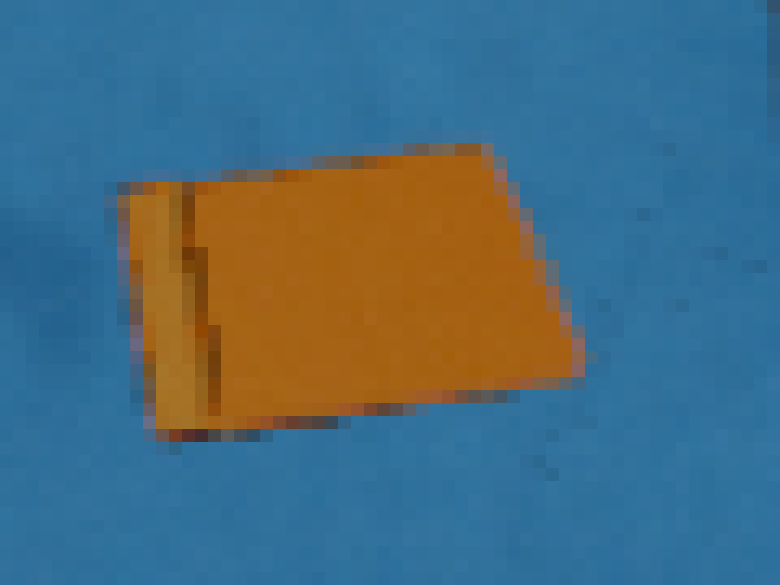

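View pics/cs2.png

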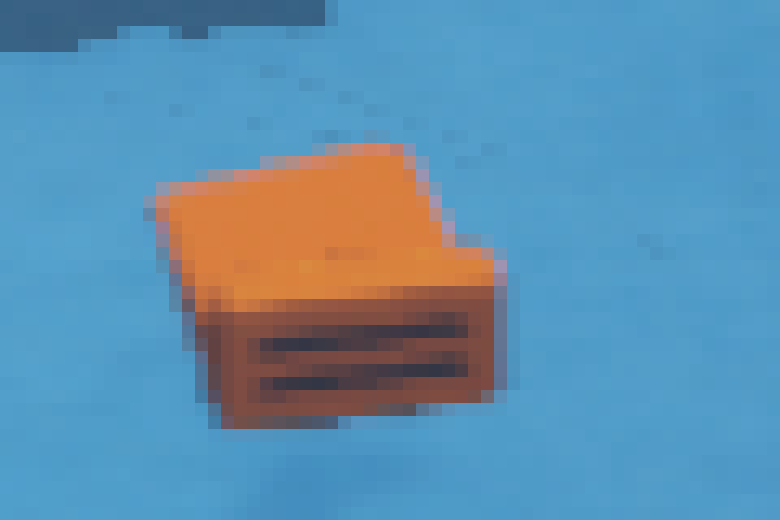

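```bash
cat >> h.py <<'E'
from scipy.spatial.transform import Rotation as Ro
def delta(pos,Rt,st=None,R0=None):
    st=st or bot.get_state(); R=R0 or Ro.from_quat(st["ee_rot"])
    return (R.inv().apply(np.array(pos)-st["tcp_pos"])*100).round(2),(R.inv()*Rt).as_rotvec().round(4)
def down(yaw,flip=False):  # tool y down, tool x along yaw (or opposite)
    a=np.deg2rad(yaw)+(np.pi if flip else 0); x=np.array([np.cos(a),np.sin(a),0]);y=np.array([0,0,-1.])
    return Ro.from_matrix(np.c_[x,y,np.cross(x,y)])
E
python3 - <<'E'
from h import *
s=bot.get_state(); print(Ro.from_quat(s["ee_rot"]).as_matrix().round(3))
for f in(0,1): print(delta([.540,-.078,.13],down(8.6,f)))
E
```

```text
[[ 0.438 -0.     0.899]
 [-0.899  0.001  0.438]
 [-0.001 -1.    -0.   ]]
(array([-21.79,  10.11,  45.12]), array([-4.0000e-04, -1.2671e+00, -6.0000e-04]))
(array([-21.79,  10.11,  45.12]), array([ 6.0000e-04,  1.8745e+00, -4.0000e-04]))
```

>>> drive_tool --linear '[[-5.4,2.5,11.2],[-10.9,5,22.5],[-16.3,7.5,33.8],[-21.8,10.1,45.1],[-21.8,10.1,45.1],[-21.8,10.1,45.1],[-21.8,10.1,45.1],[-21.8,10.1,45.1]]' --dr '[[0,-0.18,0],[0,-0.36,0],[0,-0.54,0],[0,-0.72,0],[0,-0.9,0],[0,-1.08,0],[0,-1.26,0],[0,-1.267,0]]' --gripper 0

```text
time_s: 1.3
tcp_pos: [0.5345, -0.085, 0.1322]
ee_rot: [0.705, 0.054, -0.053, -0.705]
contact_force: [0.3, -1.1, 0.3]
gripper_width: 0.0002
```

>>> drive_tool --linear '[[0,0,0],[0,0,0]]' --dr '[[0,0,0],[0,0,0]]'

```text
time_s: 1.55
tcp_pos: [0.5328, -0.0866, 0.1322]
ee_rot: [0.705, 0.053, -0.054, -0.705]
contact_force: [-0.1, -0.4, 0.8]
gripper_width: -0.0002
```

```bash
python3 - <<'E'
from h import *
print(bot.get_state()["qpos"]); print(delta([.540,-.078,.07],down(8.6)))
for n in("side","top"):
    d=bot.get_image(n); cv2.imwrite(f"pics/{n}1.png",cv2.resize(d["image"][100:340,180:500],None,fx=2.5,fy=2.5)[:,:,::-1])
E
```

```text
[-1.60792417e-01  3.46662531e-01 -2.82615892e-01  9.42652135e-01
 -4.81015426e-04  1.25923078e+00]
(array([0.85, 6.22, 0.74]), array([ 0.0001,  0.0007, -0.0012]))
```

View pics/side1.png

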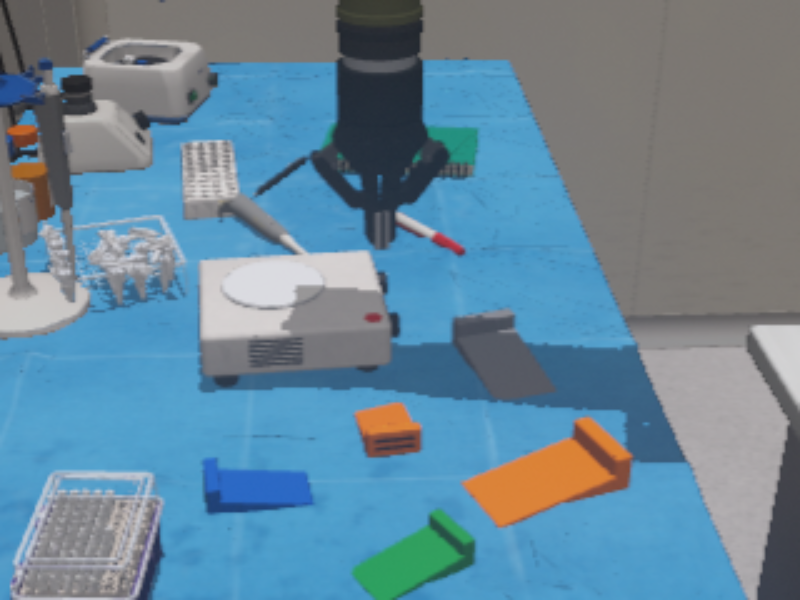

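View pics/top1.png

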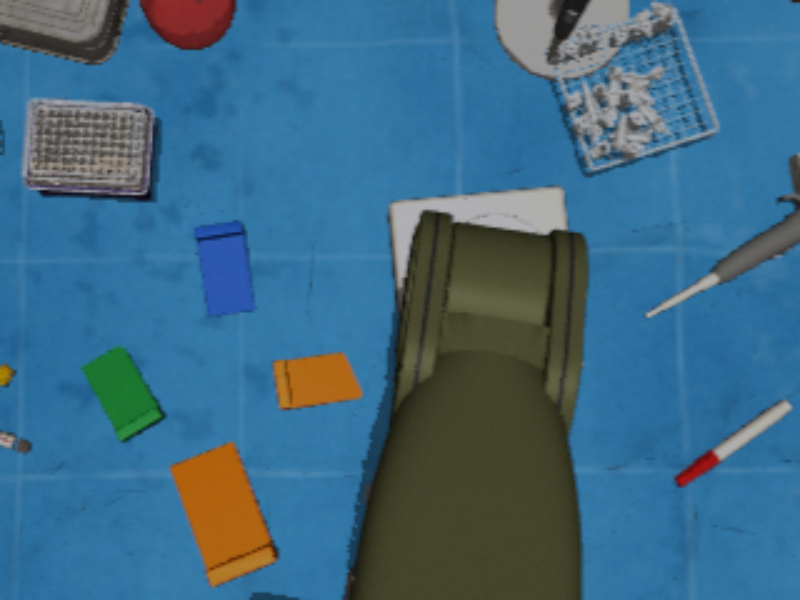

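>>> drive_tool --linear '[[0.8,1.5,0.7],[0.8,3,0.7],[0.8,4.5,0.7],[0.8,5,0.7],[0.8,5,0.7]]' --dr '[[0,0,0],[0,0,0],[0,0,0],[0,0,0],[0,0,0]]'

```text
time_s: 2.28
tcp_pos: [0.5396, -0.0786, 0.0818]
ee_rot: [-0.705, -0.052, 0.053, 0.705]
contact_force: [0.3, -0.4, 0.1]
gripper_width: 0.0
```

```bash
python3 - <<'E'
from h import *
print(bot.get_state()["tcp_pos"],delta([.540,-.078,.068],down(8.6)))
for n in("side",):
    d=bot.get_image(n); cv2.imwrite(f"pics/{n}2.png",cv2.resize(d["image"][170:290,250:410],None,fx=5,fy=5)[:,:,::-1])
E
```

```text
[ 0.53955631 -0.07861751  0.08180443] (array([0.06, 1.38, 0.05]), array([-0.0003, -0.0003, -0.0014]))
```

View pics/side2.png

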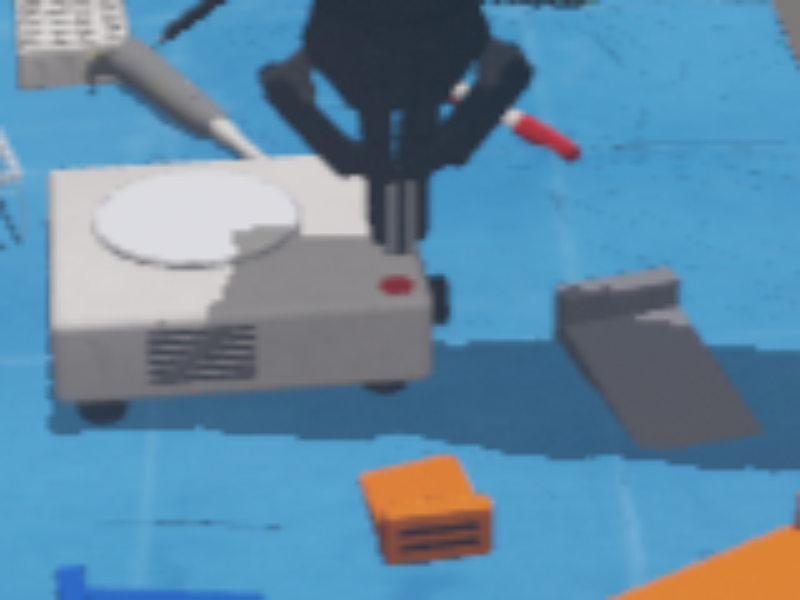

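>>> drive_tool --linear '[[0,0.8,0],[0,1.5,0],[0,1.7,0],[0,1.9,0],[0,1.9,0]]' --dr '[[0,0,0],[0,0,0],[0,0,0],[0,0,0],[0,0,0]]'

```text
time_s: 2.95
tcp_pos: [0.5401, -0.0786, 0.0634]
ee_rot: [0.705, 0.053, -0.053, -0.705]
contact_force: [-0.1, -0.1, -0.8]
gripper_width: -0.0003
```

>>> drive_tool --linear '[[0,0.1,0],[0,0.2,0],[0,0.2,0]]' --dr '[[0,0,0],[0,0,0],[0,0,0]]'

```text
time_s: 3.32
tcp_pos: [0.5402, -0.0785, 0.0618]
ee_rot: [-0.705, -0.053, 0.053, 0.705]
contact_force: [-0.7, 0.5, 2.1]
gripper_width: -0.0
```

>>> drive_tool --linear '[[0,0.1,0],[0,0.2,0],[0,0.2,0]]' --dr '[[0,0,0],[0,0,0],[0,0,0]]'

```text
time_s: 3.7
tcp_pos: [0.5392, -0.0777, 0.0596]
ee_rot: [-0.704, -0.053, 0.054, 0.706]
contact_force: [-2.2, 2.9, 5.8]
gripper_width: 0.0001
```

>>> drive_tool --linear '[[0,0.1,0],[0,0.2,0],[0,0.2,0]]' --dr '[[0,0,0],[0,0,0],[0,0,0]]'

```text
time_s: 4.08
tcp_pos: [0.5383, -0.0769, 0.0574]
ee_rot: [-0.704, -0.052, 0.054, 0.706]
contact_force: [-4.6, 5.0, 7.0]
gripper_width: 0.0002
```

>>> drive_tool --linear '[[0,0.1,0],[0,0.2,0],[0,0.2,0]]' --dr '[[0,0,0],[0,0,0],[0,0,0]]'

```text
time_s: 4.45
tcp_pos: [0.5378, -0.0765, 0.0554]
ee_rot: [-0.704, -0.052, 0.055, 0.707]
contact_force: [-5.6, 6.3, 8.1]
gripper_width: 0.0
```

>>> drive_tool --linear '[[-0.1,0,0.15],[-0.15,0.1,0.2],[-0.15,0.1,0.2]]' --dr '[[0,0,0],[0,0,0],[0,0,0]]'

```text
time_s: 4.82
tcp_pos: [0.5377, -0.0763, 0.0552]
ee_rot: [-0.705, -0.053, 0.053, 0.705]
contact_force: [-4.2, 2.1, 8.9]
gripper_width: 0.0001
```

```bash
python3 - <<'E'
from h import *
for n in("side",):
    d=bot.get_image(n); cv2.imwrite(f"pics/{n}3.png",cv2.resize(d["image"][170:290,250:410],None,fx=5,fy=5)[:,:,::-1])
E
```

```text
(no output)
```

View pics/side3.png

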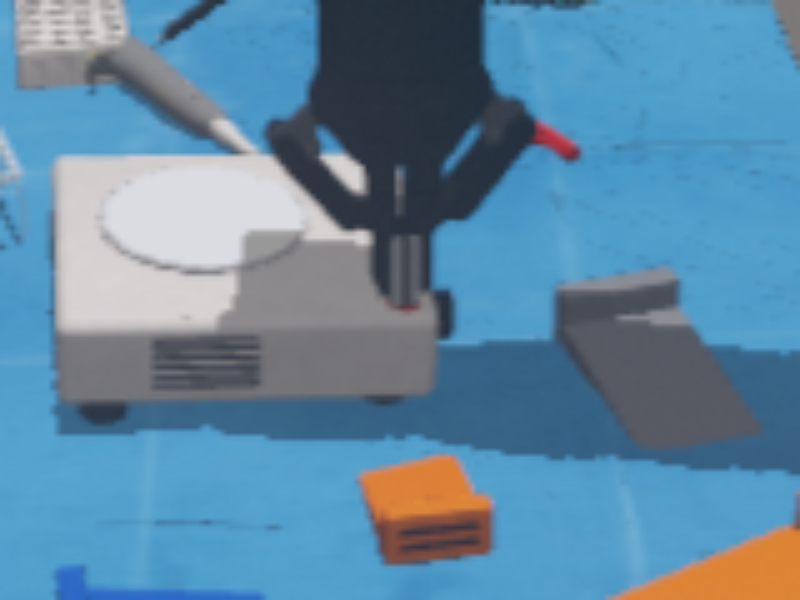

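>>> drive_tool --linear '[[-0.05,0.1,0],[-0.05,0.2,0],[-0.05,0.2,0]]' --dr '[[0,0,0],[0,0,0],[0,0,0]]'

```text
time_s: 5.25
tcp_pos: [0.5376, -0.0763, 0.0548]
ee_rot: [-0.705, -0.053, 0.053, 0.705]
contact_force: [-6.4, 2.5, 20.9]
gripper_width: -0.0
```

The corner rocks down about 7 mm, then stops hard as the foot reaches the table. I'll release it now.

>>> drive_tool --linear '[[0,-0.3,0],[0,-0.6,0],[0,-0.9,0],[0.1,-1.2,-0.1],[0.1,-2,-0.1],[0.1,-4,-0.1],[0.1,-6,-0.1],[0.1,-6,-0.1]]' --dr '[[0,0,0],[0,0,0],[0,0,0],[0,0,0],[0,0,0],[0,0,0],[0,0,0],[0,0,0]]'

```text
time_s: 6.25
tcp_pos: [0.5402, -0.0779, 0.1139]
ee_rot: [0.705, 0.054, -0.052, -0.705]
contact_force: [0.4, -0.3, -1.0]
gripper_width: -0.0001
```

```bash
python3 - <<'E'
from h import *
yaw=8.6;a=np.deg2rad(yaw)
h=np.array([.5277,.060,0]); b=h+.035*np.array([-np.sin(a),np.cos(a),0])
print(b,delta(b+[0,0,.12],down(yaw)))
s=bot.get_image("side"); rs=red(s["image"],(318,218,338,236)); print(rs,plane(s,rs[0],.062))
cv2.imwrite("pics/side4.png",cv2.resize(s["image"][170:290,250:410],None,fx=5,fy=5)[:,:,::-1])
E
```

```text
[0.52246626 0.09460647 0.        ] (array([ 0.83, -0.62, 17.32]), array([ 0.0007, -0.0001,  0.0029]))
((np.float64(329.0), np.float64(226.63636363636363)), 11) [ 0.54004802 -0.08075395  0.062     ]
```

View pics/side4.png

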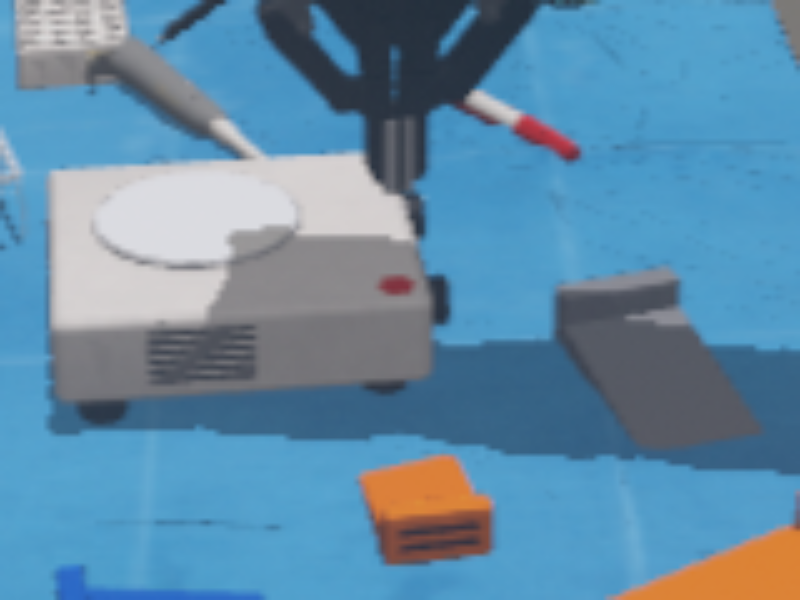

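>>> drive_tool --linear '[[0.2,0,4],[0.4,0,8],[0.6,0,12],[0.8,0,17.3],[0.8,2,17.3],[0.8,5,17.3],[0.8,8,17.3],[0.8,8,17.3]]' --dr '[[0,0,0],[0,0,0],[0,0,0],[0,0,0],[0,0,0],[0,0,0],[0,0,0],[0,0,0]]' --gripper 2.2

```text
time_s: 7.3
tcp_pos: [0.5176, 0.094, 0.0296]
ee_rot: [0.705, 0.05, -0.056, -0.705]
contact_force: [0.3, -0.5, -0.1]
gripper_width: 0.0221
```

```bash
python3 - <<'E'
from h import *
yaw=8.6;a=np.deg2rad(yaw)
h=np.array([.5277,.060,0]); b=h+.02*np.array([-np.sin(a),np.cos(a),0])
print(b,delta(b+[0,0,.012],down(yaw)))
for n,(y,x) in(("side",(190,250)),("top",(180,250))):
    s=bot.get_image(n)
    cv2.imwrite(f"pics/{n}5.png",cv2.resize(s["image"][y:y+120,x:x+160],None,fx=5,fy=5)[:,:,::-1])
E
```

```text
[0.52470929 0.07977513 0.        ] (array([ 0.51,  1.75, -1.51]), array([ 0.0002,  0.0001, -0.0074]))
```

View pics/side5.png

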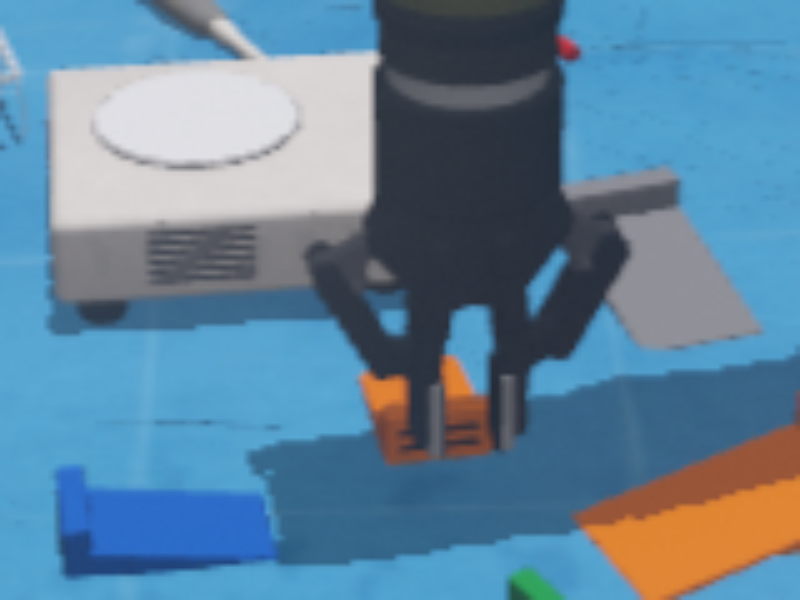

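View pics/top5.png

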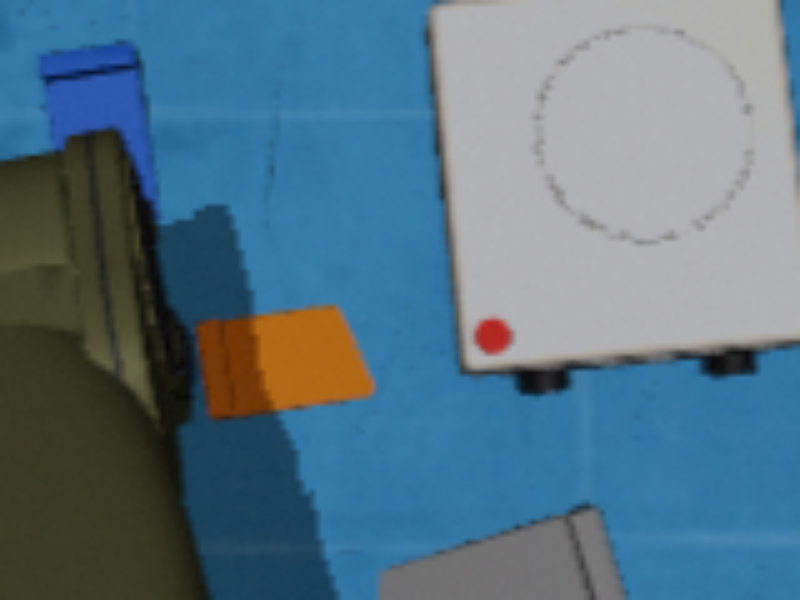

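>>> drive_tool --linear '[[0.5,0.6,0],[0.5,1.2,-0.2],[0.5,1.6,-0.5],[0.5,1.7,-0.8],[0.5,1.7,-0.8],[0.5,1.7,-0.8]]' --dr '[[0,0,0],[0,0,0],[0,0,0],[0,0,0],[0,0,0],[0,0,0]]'

```text
time_s: 8.15
tcp_pos: [0.5273, 0.0873, 0.0156]
ee_rot: [-0.705, -0.053, 0.053, 0.705]
contact_force: [0.3, -0.6, -0.0]
gripper_width: 0.0221
```

```bash
python3 - <<'E'
from h import *
yaw=8.6;a=np.deg2rad(yaw)
h=np.array([.5277,.060,0]); b=h+.02*np.array([-np.sin(a),np.cos(a),0])
print(b,delta(b+[0,0,.012],down(yaw)))
for n,(y,x) in(("side",(190,250)),):
    s=bot.get_image(n)
    cv2.imwrite(f"pics/{n}6.png",cv2.resize(s["image"][y:y+120,x:x+160],None,fx=5,fy=5)[:,:,::-1])
E
```

```text
[0.52470929 0.07977513 0.        ] (array([-0.37,  0.36, -0.71]), array([-0.0001, -0.0002,  0.0003]))
```

View pics/side6.png

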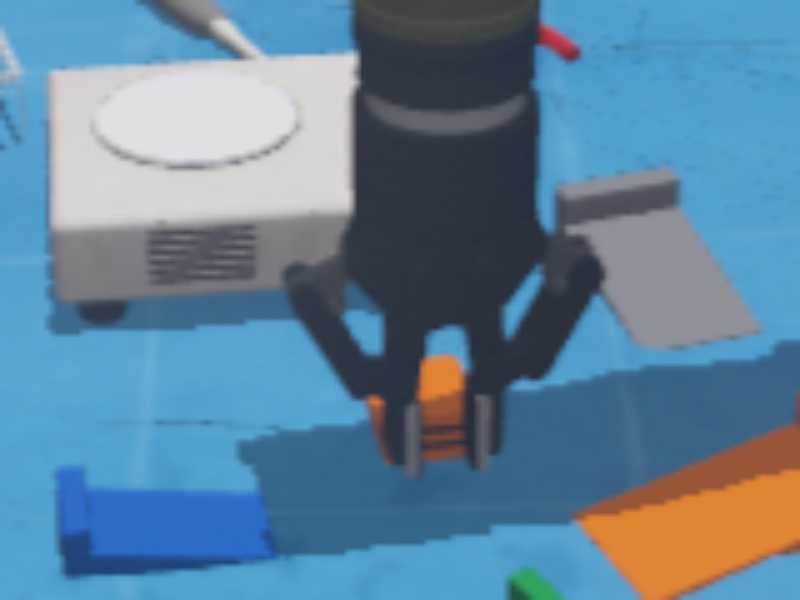

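>>> drive_tool --linear '[[-0.15,0.3,-0.5],[-0.15,0.3,-1],[-0.15,0.3,-1.4],[-0.15,0.3,-1.8],[-0.15,0.3,-2.2],[-0.15,0.3,-2.6],[-0.15,0.3,-3.0],[-0.15,0.3,-3.0]]' --dr '[[0,0,0],[0,0,0],[0,0,0],[0,0,0],[0,0,0],[0,0,0],[0,0,0],[0,0,0]]'

```text
time_s: 9.2
tcp_pos: [0.5303, 0.0571, 0.0125]
ee_rot: [0.705, 0.053, -0.053, -0.705]
contact_force: [-0.1, -0.6, -0.9]
gripper_width: 0.0219
```

```bash
python3 - <<'E'
from h import *
for n,(y,x) in(("side",(190,250)),("top",(180,250))):
    s=bot.get_image(n)
    cv2.imwrite(f"pics/{n}7.png",cv2.resize(s["image"][y:y+120,x:x+160],None,fx=5,fy=5)[:,:,::-1])
E
```

```text
(no output)
```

View pics/side7.png

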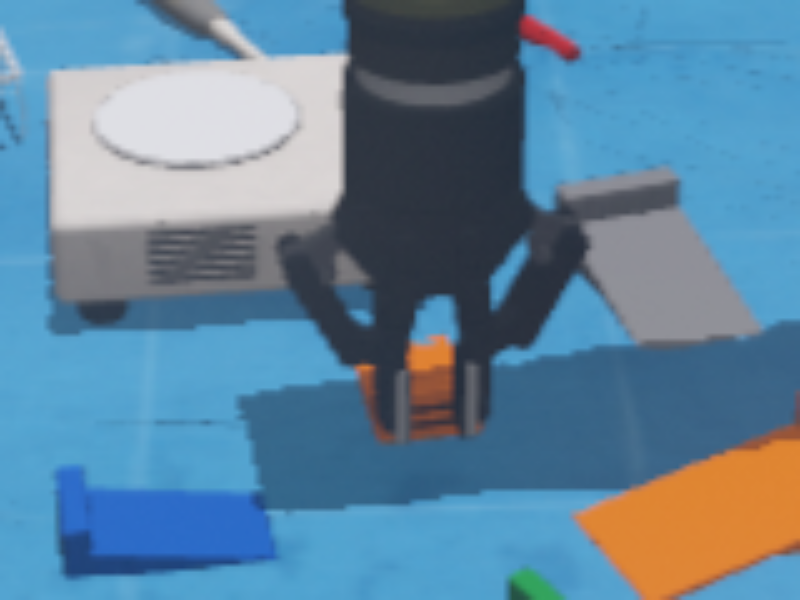

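View pics/top7.png

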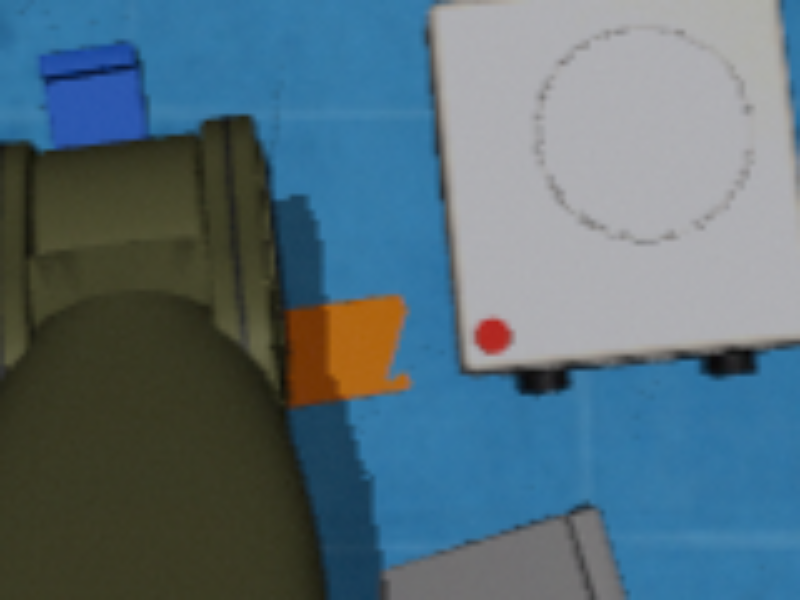

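>>> drive_tool --linear '[[0,0,-0.5],[0,0,-1],[0,0,-1.5],[0,0,-2],[0,0,-2.5],[0,0,-3.0],[0,0,-3.5],[0,0,-3.5]]' --dr '[[0,0,0],[0,0,0],[0,0,0],[0,0,0],[0,0,0],[0,0,0],[0,0,0],[0,0,0]]'

```text
time_s: 10.3
tcp_pos: [0.5355, 0.0223, 0.0125]
ee_rot: [0.705, 0.053, -0.053, -0.705]
contact_force: [0.0, 0.3, 0.2]
gripper_width: 0.0222
```

```bash
python3 - <<'E'
from h import *
for n,(y,x) in(("side",(190,250)),("top",(180,250))):
    s=bot.get_image(n)
    cv2.imwrite(f"pics/{n}8.png",cv2.resize(s["image"][y:y+120,x:x+160],None,fx=5,fy=5)[:,:,::-1])
E
```

```text
(no output)
```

View pics/side8.png

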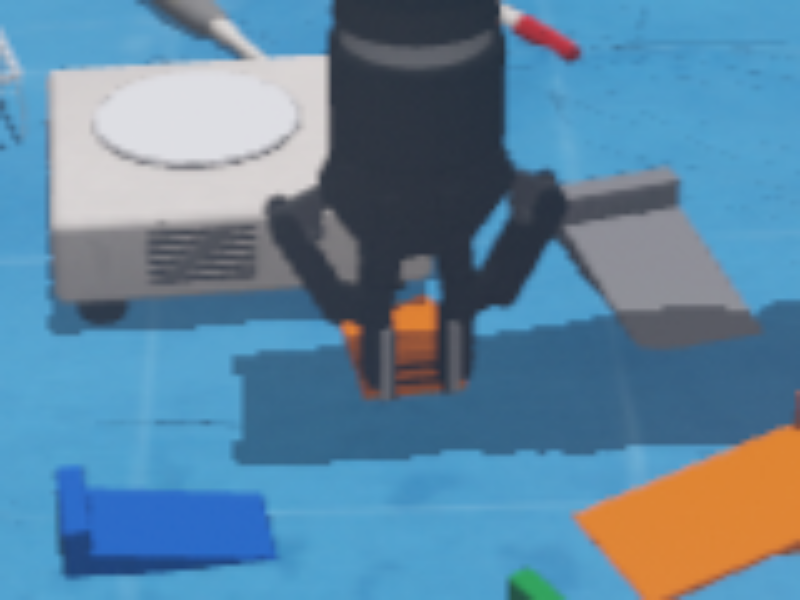

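View pics/top8.png

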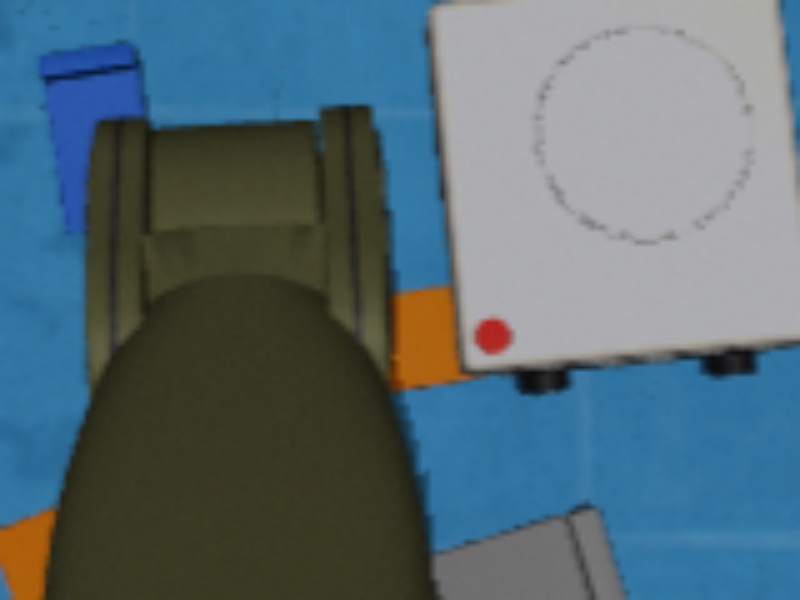

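>>> drive_tool --linear '[[0,0,-0.3],[0,0,-0.6],[0,0,-0.9],[0,0,-1.2],[0,0,-1.2]]' --dr '[[0,0,0],[0,0,0],[0,0,0],[0,0,0],[0,0,0]]'

```text
time_s: 11.02
tcp_pos: [0.5373, 0.0107, 0.0125]
ee_rot: [0.705, 0.053, -0.053, -0.705]
contact_force: [0.2, -0.1, 0.5]
gripper_width: 0.0221
```

>>> drive_tool --linear '[[0,0,-0.2],[0,0,-0.3],[0,0,-0.3]]' --dr '[[0,0,0],[0,0,0],[0,0,0]]'

```text
time_s: 11.4
tcp_pos: [0.5377, 0.0079, 0.0125]
ee_rot: [0.705, 0.053, -0.053, -0.705]
contact_force: [0.4, 0.1, -0.4]
gripper_width: 0.0223
```

>>> drive_tool --linear '[[0,0,-0.2],[0,0,-0.2],[0,0,-0.2]]' --dr '[[0,0,0],[0,0,0],[0,0,0]]'

```text
time_s: 11.78
tcp_pos: [0.538, 0.0059, 0.0125]
ee_rot: [0.705, 0.053, -0.053, -0.705]
contact_force: [-0.2, -0.6, 0.2]
gripper_width: 0.0223
```

>>> drive_tool --linear '[[0,0,-0.2],[0,0,-0.2],[0,0,-0.2]]' --dr '[[0,0,0],[0,0,0],[0,0,0]]'

```text
time_s: 12.15
tcp_pos: [0.5383, 0.004, 0.0125]
ee_rot: [0.705, 0.053, -0.053, -0.705]
contact_force: [0.2, 0.1, 0.1]
gripper_width: 0.022
```

>>> drive_tool --linear '[[0,0,-0.2],[0,0,-0.2],[0,0,-0.2]]' --dr '[[0,0,0],[0,0,0],[0,0,0]]'

```text
time_s: 12.52
tcp_pos: [0.5386, 0.002, 0.0125]
ee_rot: [0.705, 0.053, -0.053, -0.705]
contact_force: [0.2, -0.1, -0.5]
gripper_width: 0.0222
```

>>> drive_tool --linear '[[0,0,-0.2],[0,0,-0.2],[0,0,-0.2]]' --dr '[[0,0,0],[0,0,0],[0,0,0]]'

```text
time_s: 12.9
tcp_pos: [0.5389, -0.0, 0.0125]
ee_rot: [0.705, 0.053, -0.053, -0.705]
contact_force: [-0.7, 0.5, 0.7]
gripper_width: 0.0219
```

>>> drive_tool --linear '[[0,0,-0.15],[0,0,-0.15],[0,0,-0.15]]' --dr '[[0,0,0],[0,0,0],[0,0,0]]'

```text
time_s: 13.28
tcp_pos: [0.5391, -0.0015, 0.0125]
ee_rot: [0.705, 0.053, -0.053, -0.705]
contact_force: [-1.1, 0.0, 0.6]
gripper_width: 0.0217
```

>>> drive_tool --linear '[[0,0,-0.15],[0,0,-0.15],[0,0,-0.15]]' --dr '[[0,0,0],[0,0,0],[0,0,0]]'

```text
time_s: 13.65
tcp_pos: [0.5393, -0.003, 0.0125]
ee_rot: [0.705, 0.053, -0.053, -0.705]
contact_force: [0.1, 0.2, 0.8]
gripper_width: 0.0222
```

>>> drive_tool --linear '[[0,0,-0.15],[0,0,-0.15],[0,0,-0.15]]' --dr '[[0,0,0],[0,0,0],[0,0,0]]'

```text
time_s: 14.02
tcp_pos: [0.5395, -0.0044, 0.0125]
ee_rot: [0.705, 0.053, -0.053, -0.705]
contact_force: [0.3, -0.1, -0.1]
gripper_width: 0.0221
```

>>> drive_tool --linear '[[0,0,-0.15],[0,0,-0.15],[0,0,-0.15]]' --dr '[[0,0,0],[0,0,0],[0,0,0]]'

```text
time_s: 14.4
tcp_pos: [0.5398, -0.0059, 0.0125]
ee_rot: [0.705, 0.053, -0.053, -0.705]
contact_force: [-0.1, -0.3, 0.5]
gripper_width: 0.0221
```

```bash
python3 - <<'E'
from h import *
print(bot.get_state()["contact_force"])
for n,(y,x) in(("side",(190,250)),("top",(180,250))):
    s=bot.get_image(n)
    cv2.imwrite(f"pics/{n}9.png",cv2.resize(s["image"][y:y+120,x:x+160],None,fx=5,fy=5)[:,:,::-1])
E
```

```text
[-0.08018229 -0.30328208  0.52153505]
```

View pics/side9.png

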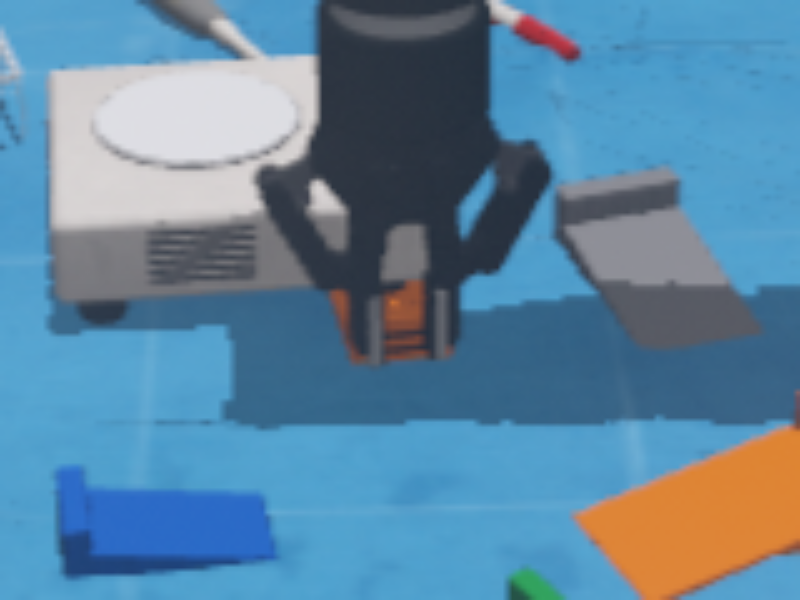

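View pics/top9.png

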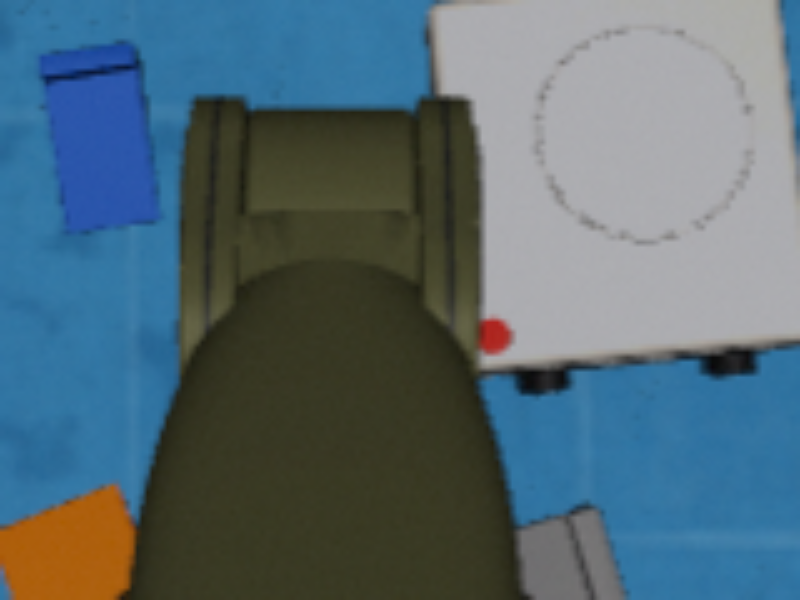

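>>> drive_tool --linear '[[0,0,-0.15],[0,0,-0.15],[0,0,-0.15]]' --dr '[[0,0,0],[0,0,0],[0,0,0]]'

```text
time_s: 14.88
tcp_pos: [0.54, -0.0074, 0.0125]
ee_rot: [0.705, 0.053, -0.053, -0.705]
contact_force: [0.3, 0.6, 0.5]
gripper_width: 0.0218
```

>>> drive_tool --linear '[[0,0,-0.15],[0,0,-0.15],[0,0,-0.15]]' --dr '[[0,0,0],[0,0,0],[0,0,0]]'

```text
time_s: 15.25
tcp_pos: [0.5402, -0.0086, 0.0125]
ee_rot: [-0.705, -0.053, 0.053, 0.705]
contact_force: [0.1, 1.5, -0.0]
gripper_width: 0.0219
```

>>> drive_tool --linear '[[0,0,-0.15],[0,0,-0.15],[0,0,-0.15]]' --dr '[[0,0,0],[0,0,0],[0,0,0]]'

```text
time_s: 15.62
tcp_pos: [0.5402, -0.0094, 0.0125]
ee_rot: [-0.704, -0.053, 0.053, 0.706]
contact_force: [-1.8, 6.0, 0.3]
gripper_width: 0.0218
```

The push met the foot, and 6 N is inside the snug band. I'll hold for a moment and read the force again.

>>> drive_tool --linear '[[0,0,0],[0,0,0]]' --dr '[[0,0,0],[0,0,0]]'

```text
time_s: 15.88
tcp_pos: [0.5403, -0.0094, 0.0125]
ee_rot: [-0.704, -0.053, 0.053, 0.706]
contact_force: [-0.3, 5.0, 1.3]
gripper_width: 0.0222
```

```bash
python3 - <<'E'
from h import *
print(bot.get_state()["contact_force"])
s=bot.get_image("side")
cv2.imwrite("pics/side10.png",cv2.resize(s["image"][170:290,250:410],None,fx=5,fy=5)[:,:,::-1])
E
```

```text
[-0.30648314  4.99882704  1.31307791]
```

View pics/side10.png

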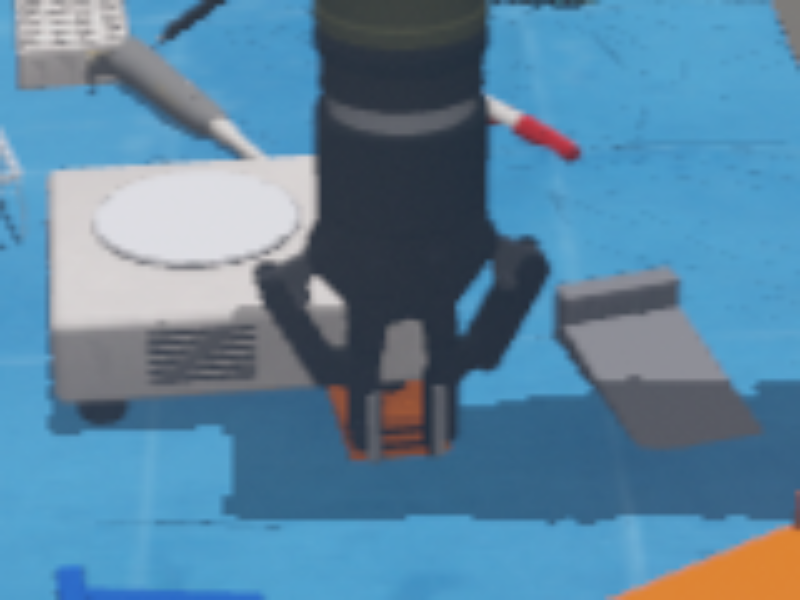

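>>> drive_tool --linear '[[0,0,0.8],[0,0,2],[0,0,3],[0,-3,3],[0,-7,3],[0,-11,3],[0,-11,3],[0,-11,3]]' --dr '[[0,0,0],[0,0,0],[0,0,0],[0,0,0],[0,0,0],[0,0,0],[0,0,0],[0,0,0]]'

```text
time_s: 16.92
tcp_pos: [0.5355, 0.0197, 0.1221]
ee_rot: [0.705, 0.053, -0.053, -0.705]
contact_force: [0.8, -1.2, -0.8]
gripper_width: 0.0219
```

```bash
python3 - <<'E'
from h import *
t=bot.get_image("top");s=bot.get_image("side")
rt=red(t["image"],(335,236,360,256)); rs=red(s["image"],(315,218,338,236))
print(rt,rs,plane(t,rt[0],.062) if rt[1] else 0, plane(s,rs[0],.062),delta([.540,-.078,.085],down(8.6)))
cv2.imwrite("pics/side11.png",cv2.resize(s["image"][170:290,250:410],None,fx=5,fy=5)[:,:,::-1])
cv2.imwrite("pics/top11.png",cv2.resize(t["image"][160:280,270:430],None,fx=5,fy=5)[:,:,::-1])
E
```

```text
((np.float64(347.9736842105263), np.float64(246.76315789473685)), 38) ((np.float64(328.9230769230769), np.float64(226.92307692307693)), 13) [ 0.53975664 -0.07795527  0.062     ] [ 0.54029041 -0.07932977  0.062     ] (array([-0.92,  3.61, -9.72]), array([-0.0002,  0.0001, -0.0028]))
```

View pics/side11.png

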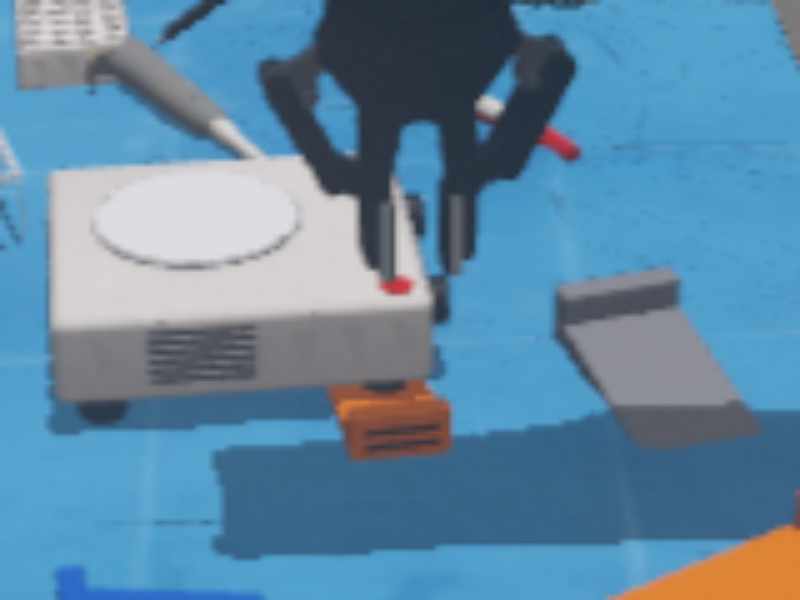

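View pics/top11.png

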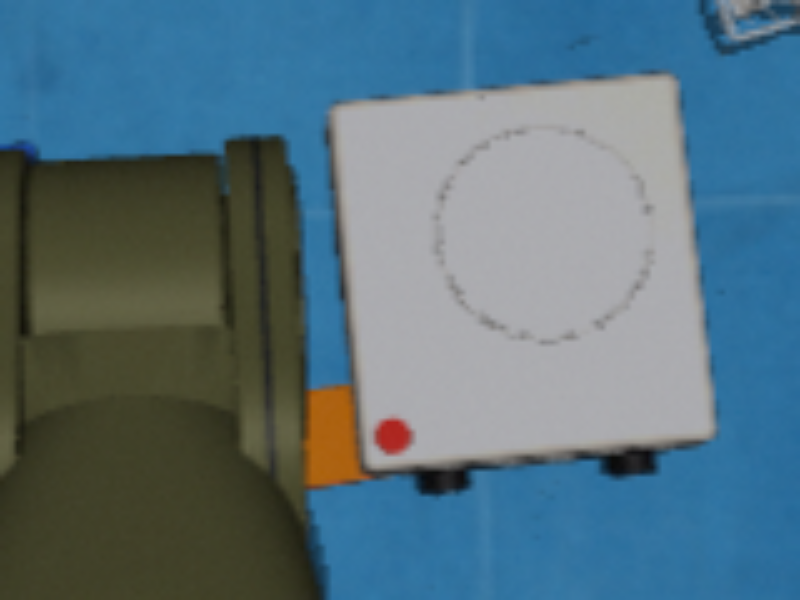

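The wedge is under the foot and the dot hasn't moved. Next is the firm press, with the gripper shut.

>>> drive_tool --linear '[[-0.3,0,-3],[-0.6,0,-6],[-0.9,0,-9.7],[-0.9,1,-9.7],[-0.9,2,-9.7],[-0.9,3,-9.7],[-0.9,3.6,-9.7],[-0.9,3.6,-9.7]]' --dr '[[0,0,0],[0,0,0],[0,0,0],[0,0,0],[0,0,0],[0,0,0],[0,0,0],[0,0,0]]' --gripper 0

```text
time_s: 18.02
tcp_pos: [0.541, -0.0772, 0.0858]
ee_rot: [-0.705, -0.053, 0.054, 0.705]
contact_force: [0.8, 0.1, -0.1]
gripper_width: 0.0003
```

>>> drive_tool --linear '[[0,0,0],[0,0,0],[0,0,0]]' --dr '[[0,0,0],[0,0,0],[0,0,0]]'

```text
time_s: 18.4
tcp_pos: [0.5418, -0.0779, 0.0868]
ee_rot: [0.705, 0.053, -0.053, -0.705]
contact_force: [-0.2, -0.4, -0.5]
gripper_width: -0.0002
```

```bash
python3 - <<'E'
from h import *
print(delta([.540,-.078,.063],down(8.6)))
E
```

```text
(array([-0.18,  2.38,  0.02]), array([ 0.0002, -0.0002,  0.0007]))
```

>>> drive_tool --linear '[[-0.2,1,0],[-0.2,1.8,0],[-0.2,2.2,0],[-0.2,2.4,0],[-0.2,2.4,0]]' --dr '[[0,0,0],[0,0,0],[0,0,0],[0,0,0],[0,0,0]]'

```text
time_s: 19.02
tcp_pos: [0.5396, -0.0782, 0.0625]
ee_rot: [-0.705, -0.053, 0.053, 0.705]
contact_force: [0.1, 0.1, -0.8]
gripper_width: 0.0
```

>>> drive_tool --linear '[[0,0.1,0],[0,0.2,0],[0,0.2,0]]' --dr '[[0,0,0],[0,0,0],[0,0,0]]'

```text
time_s: 19.4
tcp_pos: [0.5399, -0.0782, 0.0619]
ee_rot: [0.705, 0.053, -0.053, -0.705]
contact_force: [-2.8, 0.2, 9.1]
gripper_width: -0.0002
```

>>> drive_tool --linear '[[0,0.1,0],[0,0.15,0],[0,0.15,0]]' --dr '[[0,0,0],[0,0,0],[0,0,0]]'

```text
time_s: 19.77
tcp_pos: [0.5399, -0.0781, 0.0617]
ee_rot: [0.705, 0.054, -0.052, -0.705]
contact_force: [-4.6, 0.5, 17.7]
gripper_width: 0.0
```

>>> drive_tool --linear '[[-0.05,0.07,0],[-0.05,0.07,0],[-0.05,0.07,0],[-0.05,0.07,0]]' --dr '[[0,0,0],[0,0,0],[0,0,0],[0,0,0]]'

```text
time_s: 20.27
tcp_pos: [0.5399, -0.0781, 0.0616]
ee_rot: [0.705, 0.054, -0.052, -0.705]
contact_force: [-5.6, 1.3, 21.7]
gripper_width: -0.0001
```

>>> drive_tool --linear '[[0,-0.3,0],[0,-0.8,0],[0,-2,0],[0,-5,0],[0,-9,0],[0,-12,0],[0,-12,0],[0,-12,0]]' --dr '[[0,0,0],[0,0,0],[0,0,0],[0,0,0],[0,0,0],[0,0,0],[0,0,0],[0,0,0]]'

```text
time_s: 21.28
tcp_pos: [0.5387, -0.0782, 0.1778]
ee_rot: [-0.705, -0.053, 0.053, 0.705]
contact_force: [-1.1, -0.1, 1.3]
gripper_width: 0.0002
```

```bash
python3 - <<'E'
from h import *
s=bot.get_image("side")
rs=red(s["image"],(315,218,338,236)); print(rs,plane(s,rs[0],.062),delta([.35,-.33,.25],down(8.6)))
cv2.imwrite("pics/side12.png",cv2.resize(s["image"][170:290,250:410],None,fx=5,fy=5)[:,:,::-1])
E
```

```text
((np.float64(329.0), np.float64(226.63636363636363)), 11) [ 0.54004802 -0.08075395  0.062     ] (array([-22.39,  -7.24, -22.09]), array([-0.0006, -0.0002, -0.002 ]))
```

View pics/side12.png

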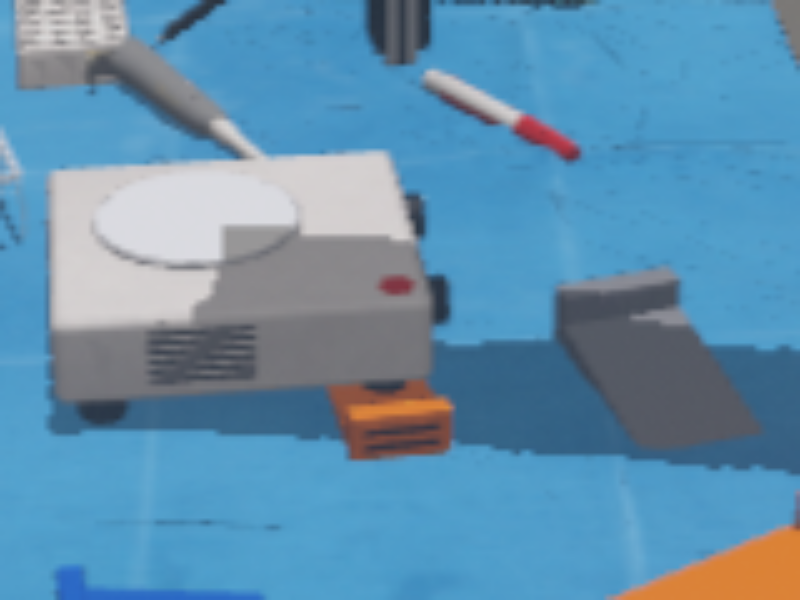

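>>> drive_tool --linear '[[-2,-2,-2],[-5,-4,-5],[-8,-6,-8],[-11,-7,-11],[-14,-7,-14],[-16,-7,-16],[-16,-7,-16],[-16,-7,-16]]' --dr '[[0,0,0],[0,0,0],[0,0,0],[0,0,0],[0,0,0],[0,0,0],[0,0,0],[0,0,0]]'

```text
time_s: 22.32
tcp_pos: [0.4046, -0.2598, 0.2474]
ee_rot: [-0.705, -0.053, 0.053, 0.706]
contact_force: [0.5, 0.0, 0.3]
gripper_width: 0.0003
```

>>> drive_tool --linear '[[0,0,0],[0,0,0],[0,0,0]]' --dr '[[0,0,0],[0,0,0],[0,0,0]]'

```text
time_s: 22.7
tcp_pos: [0.4051, -0.2599, 0.2483]
ee_rot: [-0.705, -0.053, 0.053, 0.705]
contact_force: [0.4, 0.3, 0.3]
gripper_width: 0.0001
```

```bash
python3 - <<'E'
from h import *
t=bot.get_image("top")
rt=red(t["image"],(335,236,360,256)); print(rt)
cv2.imwrite("pics/top13.png",t["image"][:,:,::-1])
E
```

```text
((np.float64(347.9736842105263), np.float64(246.76315789473685)), 38)
```

View pics/top13.png

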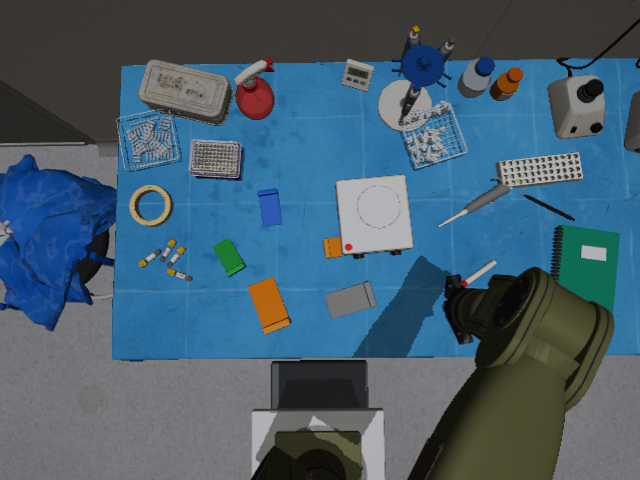

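The wedge sits at (333,247) under the red-dot corner. The dot is still at (348,246.8), exactly where it started. The tip box, tape and marker look untouched, and the hand is clear of everything.

```bash
python3 -c "
from rig import bot
print(bot.close_job())"
```

```text
the job is handed in; nothing more can be done
None
```

The stirrer no longer rocks: the small orange wedge is snug under the short foot. The job was handed in at about 23 s, and no verdict was reported.

- **First press:** the red-dot corner went down about 7 mm and stopped hard at about 21 N. Released, it came back up to where it started.
- **Wedge:** I pushed its heel along the table with the fingertips until the foot resisted. The push peaked at about 6 N and held at 5 N, inside the 3–8 N snug range.
- **Second press:** at about 22 N the fingertip moved less than 1 mm between 9 N and full force, staying at about 61.6 mm high.
- **Last pictures:** the dot was at the same pixel in the top view as at the start. The wedge was in place, the tip box, tape and marker looked unmoved, and the hand was clear.

**Disagreements:**
- In the pictures the table cloth hid part of the wedge's thin edge. I placed the wedge by its heel and sides instead, and the contact force confirmed the fit.
- During the first press the tilting top also pushed the fingertip sideways with up to about 8 N. That is below the roughly 12 N that slides the stirrer, and it did not move.

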